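Square the sample panels, then draw the sagging bolt and hold the bay gate ajar

TASK

First lay the mint sample panel squarely on top of the blue one, edges flush, and let go of it, so that the pair can be put away as one pile. Then open the panel bay for it: the gate's barrel bolt sags and hangs with a worn notch on the keeper's bent-up lip, so lift it by its green knob over the lip while pulling it back, without wrenching at the keeper, and swing the gate outwards about a hand's width (roughly 10 cm at its free edge). Its spring hinges would shut it again, so finish while still holding the gate ajar; leave the tumbler, the flask and the sanding block alone.

Things in the scene. Friction and masses are not known exactly. Their poses are not given: they have to be found in the camera images.
- mint_panel: loose mint-green painted MDF sample panel, 145 x 56 x 19 mm, about 130 g, lying flat on the bench; origin at the centre of its underside, x along the 145 mm length, y across the 56 mm width, z up
- blue_panel: loose blue painted MDF sample panel, the same size and mass as the mint one, lying flat on the bench; origin and axes as for the mint panel
- bay: fixed low plywood bay, open on top; origin at bench height below the gate, x along the shut gate from the hinge post (nearer the robot) to the lock post, y into the bay, z up. The gate opens outwards, to -y; its outer face, with the bolt, is at y = -9 mm. Posts 40 x 40 mm, 150 mm high, centred at x = -177 and 136 mm; side and back walls 120 mm high, at y > 31 mm
- gate (a joint): gate angle in rad: 0 is shut, grows as the gate swings outwards (clockwise seen from above), up to 1.3. Spring hinges push it shut with 0.4 N m when shut and 0.8 N m at 0.4 rad (about 4 N at the knob). The gate's free edge is 0.264 m from the hinge axis, so 0.38 rad is a gap of about 10 cm
- bolt (a joint): how far the bolt rod is drawn back along itself, in m: about 0 when home in the keeper (it starts at 0 to 0.003), stop at 0.046. The nose leaves the keeper's hoop at 0.015 and has passed the lip, fully clear, at 0.030. The rod drags with about 1.2 N
- leaf: the gate's plywood leaf with the bolt it carries, 18 mm thick, its top edge 140 mm above the bench; shut, it spans x = -150 to 110 mm of the bay. It turns with the gate; origin on the hinge axis at bench height (at x = -153.5, y = -12.5 mm in the bay's frame), axes as the bay's when shut
- barrel: the bolt's barrel: plate 160 x 30 mm with two staples on the gate's outer face, held only by its rear screw (hinge end), about which it pivots with the bolt in it. Origin on that screw, 125 mm above the bench; x along the rod towards the nose, y into the bay. It starts 0.09 rad nose down, the notch on the lip; its upper stop is 0.05 rad above level. 0.35 kg with bolt: 3 N to lift at the knob
- knob (a point): centre of the bolt's green ball knob, 24 mm diameter, on an upright 9 mm stem, 46 mm above the rod's axis and (bolt home) 92 mm from the rear screw. Raising it 9 mm levels the bolt, 11 mm is still below the stop; it then also tilts 4 mm towards the hinge. The staples end 11.5 mm above the axis. Pinch it from above, closing along the rod; pull to the bay's -x to draw; it can also swing the gate
- nose (a point): centre of the end face of the bolt's nose (bolt home: 205 mm from the rear screw). The rod is 16 mm thick; 20 to 34 mm behind the nose its underside has a worn notch 8 mm deep. While this hangs on the lip the bolt can be drawn only a few mm; raised 12 mm or more at the nose (to within 0.03 rad of level, or higher) it passes over the lip
- hinge (a point): point on the upright hinge axis of the gate, 140 mm above the bench
- stile_edge (a point): upper outer corner of the gate's free (lock) edge, 140 mm above the bench
- keeper: steel hoop keeper fixed on the lock post (body listed with the bay's origin and axes): a back plate and a strap 16 mm wide, x = 136 to 152 mm, round the bolt's nose; its lower edge reaches out to the gate side and is bent up there into a lip
- lip (a point): middle of the top edge of the keeper's bent-up lip (4 mm thick along x, 22 mm wide along y), 109 mm above the bench
- tumbler: steel drinking tumbler with a black lid, 72 mm diameter, 157 mm high, standing on the bench; leave alone. Origin at the centre of its foot
- flask: navy-blue drinking flask, 68 mm diameter, 185 mm high, standing on the bench; leave alone. Origin at the centre of its foot
- sanding_block: cork sanding block 100 x 60 x 32 mm on the bench; leave alone. Origin at the centre of its underside
There are look-alikes about, which are no part of the job. What is meant by the mint_panel is not pink, and is the smaller of those in its own colour. Of the things that look like the blue_panel, the smaller one is meant.

How it is judged:
By the outcome, as a careful person would: the job done as asked, in the order asked, and still so for the second after the job is handed in, while the arm keeps its last pose, push and grip.
It also fails if it takes over 51 s, if anything falls off the work surface, if the arm or the gripper's body presses on something with over 40 N, if the wrist force passes 120 N, or if a joint passes its speed limit or range.

ROBOT

A 6-joint arm with a two-finger parallel gripper is mounted at the origin on the work surface. World frame = base frame: x ahead of the robot, y to its left, z up, the work surface at z = 0. Lengths are in m, angles in rad, forces in N, time in s.
With the tool pointing down it reaches from about 0.35 to 0.8 m from the base axis. Payload 7.3 kg.
Tool frame: the origin (TCP) lies at the very end of the fingers, on their centre line; the grasp point (between the pads) lies 19 mm behind it; z points along the fingers, y is the direction in which the jaws open and shut (so a half turn about z gives the same grasp; the last joint's range is limited). The gripper opens to 85 mm and grips with 20 to 120 N. Pads are 22 mm wide; open, the fingers measure 114 mm over their backs; the gripper's body (76 mm by 85 mm) begins 54 mm behind the grasp point. The pads swing forward as they close: fully open they stand 13 mm farther back than shut.
Start: joints at [-1.42, 0.342, 1.524, -0, 1.275, -0.146], TCP at [0.154, -0.502, 0.231] pointing down, gripper open.
Joint ranges: [-2.53, 2.53], [-0.77, 2.02], [0.04, 2.7], [-1, 4.14], [0.28, 2.66], [-3.11, 3.11]. Speed limits (rad/s): [2.57, 2.57, 3.14, 3.14, 3.14, 3.14].

INTERFACE

Orientations are given as a 3x3 rotation matrix whose columns are the frame's x, y, z axes.
In Python, from bench import r gives the robot as it stands. The module is installed in compiled form; this text tells all that it offers.
- The arm moves only by the shell command python3 -m creep 'ROWS' [FORCE]. ROWS is JSON, a list of rows, each a list of 7 numbers: the shift along the tool's x, y, z in cm, then the turn, a rotation vector about the tool's x, y, z in rad, then the closure, from -1 (fully open) to 1 (shut). A call has 1 to 8 rows; each row is the pose to reach, as a shift and turn from the pose measured when the call began, along the tool's axes at that moment; what a row does not reach only later rows make up. A row lasts 1/8 s, in which the tool goes at most 62.5 mm and 10.7 degrees, less where a joint would pass 70% of its speed; a pose out of reach is approached as far as the arm can. A call with a gripper value outside its range is refused whole. The fingers move at their own pace and stop on an object; FORCE is the grip in N (left out, the last holds). Time passes only in rows, so rows that repeat a pose let the fingers close. It gives the time, the measured TCP pose, the force and the opening at its end, in the units of the state.
- r.get_obs(): the state, without advancing time (a new reading comes with each control period).
- r.read_camera(name): name is "side" or "top"; returns the picture (480x640x3 uint8, red, green, blue); there is no depth.
- r.calibration(name): a dict with "camera_matrix" (3x3 intrinsics, pixels), "cam_to_world" (4x4, takes a point from camera to world coordinates). Camera axes: x right, y down, z forward; pixel columns grow to the right and rows downward; lengths in m; the calibration is good to about 2 mm. A picture is of the moment at which its call begins. calibration takes no time and is no camera call.
- r.finish_job(): hands the job in, once; it reports no verdict.
The state is a dict: "t": time; "joint_pos": joint angles; "qvel": joint speeds; "joint_torque": joint torques, N m; "ee_pos": TCP position; "orientation": TCP orientation; "contact_force": force on the tool from outside, world axes, zero at the start; "ft_torque": the same for the moment, N m; "finger_gap": finger opening in m.
Only numpy, scipy, OpenCV 4.12 (cv2) and the standard library are available. Lean on these libraries where they do the work, as an engineer would, in place of code of your own. Each camera call takes 0.05 s, during which the arm holds its last target.

## Working session

There is one attempt and no reset: what is moved stays moved. The work goes in short steps, Python scripts to look and compute and a shell command to move; the robot and the scene stay as the last step left them, time stands still between calls to the robot, and variables do not carry over. Pictures are saved under pics/ and viewed, and the job is handed in when it is done.

```bash
mkdir -p pics; python3 - <<'E'
from bench import r
import cv2,numpy as np
o=r.get_obs()
print({k:np.round(v,4).tolist() for k,v in o.items()})
for n in ("side","top"):
    im=r.read_camera(n); cv2.imwrite(f"pics/{n}0.png",im[...,::-1]); c=r.calibration(n)
    print(n,np.round(c["camera_matrix"],1).tolist(),np.round(c["cam_to_world"],4).tolist())
E
```

```text
{'t': 0.0, 'joint_pos': [-1.42, 0.3427, 1.525, 0.0, 1.2754, -0.146], 'qvel': [0.0018, -0.0009, -0.0002, 0.0007, -0.0016, -0.0018], 'joint_torque': [0.0027, -43.3674, -24.6015, 0.0001, 0.0077, 0.0], 'ee_pos': [0.1535, -0.5016, 0.2307], 'orientation': [[0.9563, 0.2924, -0.0002], [0.2924, -0.9563, 0.0015], [0.0002, -0.0015, -1.0]], 'contact_force': [0.4879, 0.9859, 0.1792], 'ft_torque': [0.0559, -0.0242, 0.0576], 'finger_gap': 0.0852}
side [[489.8, 0.0, 311.9], [0.0, 489.8, 236.0], [0.0, 0.0, 1.0]] [[0.9856, -0.1058, 0.1316, 0.4011], [-0.1688, -0.6191, 0.767, -0.8766], [0.0003, -0.7782, -0.6281, 0.7727], [0.0, 0.0, 0.0, 1.0]]
top [[436.2, 0.0, 315.6], [0.0, 436.2, 235.4], [0.0, 0.0, 1.0]] [[-0.0926, -0.9747, 0.2033, 0.3252], [-0.9957, 0.0892, -0.0255, -0.0609], [0.0067, -0.2047, -0.9788, 1.1516], [0.0, 0.0, 0.0, 1.0]]
```

View pics/side0.png

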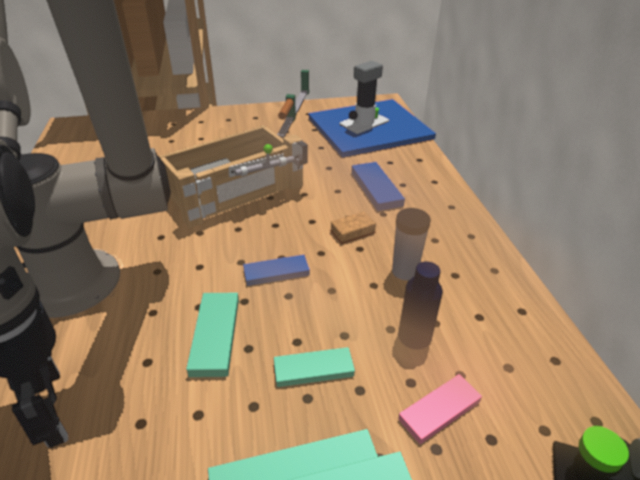

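View pics/top0.png

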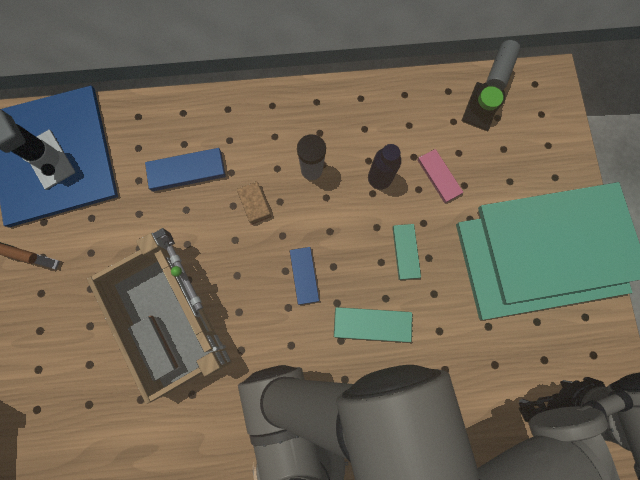

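```bash
cat > h.py <<'E'
from bench import r
import cv2,numpy as np
from scipy.optimize import least_squares
def cal(n):
    c=r.calibration(n); return np.array(c["camera_matrix"]),np.array(c["cam_to_world"])
def proj(n,P):
    K,T=cal(n); W=np.linalg.inv(T); P=np.atleast_2d(P)
    q=(K@(W[:3,:3]@P.T+W[:3,3:])).T; return q[:,:2]/q[:,2:]
def onplane(n,uv,z):
    K,T=cal(n); uv=np.atleast_2d(uv).astype(float)
    d=(T[:3,:3]@np.linalg.inv(K)@np.c_[uv,np.ones(len(uv))].T).T
    o=T[:3,3]; return o+d*((z-o[2])/d[:,2])[:,None]
def tri(uvs): # dict name->uv
    def f(p): return np.concatenate([proj(n,p)[0]-uv for n,uv in uvs.items()])
    s=least_squares(f,[0.5,0,0.1]); return s.x,s.fun
E
python3 - <<'E'
import cv2,numpy as np
t=cv2.imread('pics/top0.png');s=cv2.imread('pics/side0.png')
def crop(im,x0,y0,x1,y1,k): return cv2.resize(im[y0:y1,x0:x1],None,fx=k,fy=k,interpolation=cv2.INTER_CUBIC)
a=crop(t,270,210,430,360,4); cv2.imwrite('pics/c_top.png',a)
b=crop(s,180,240,370,390,4); cv2.imwrite('pics/c_side.png',b)
cv2.imwrite('pics/c_bolt_t.png',crop(t,85,220,245,370,4))
cv2.imwrite('pics/c_bolt_s.png',crop(s,150,120,320,240,4))
E
```

```text
(no output)
```

View pics/c_top.png

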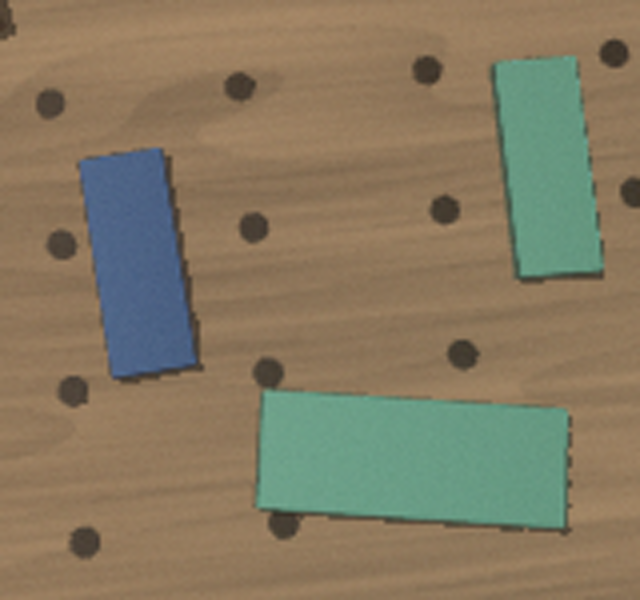

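View pics/c_side.png

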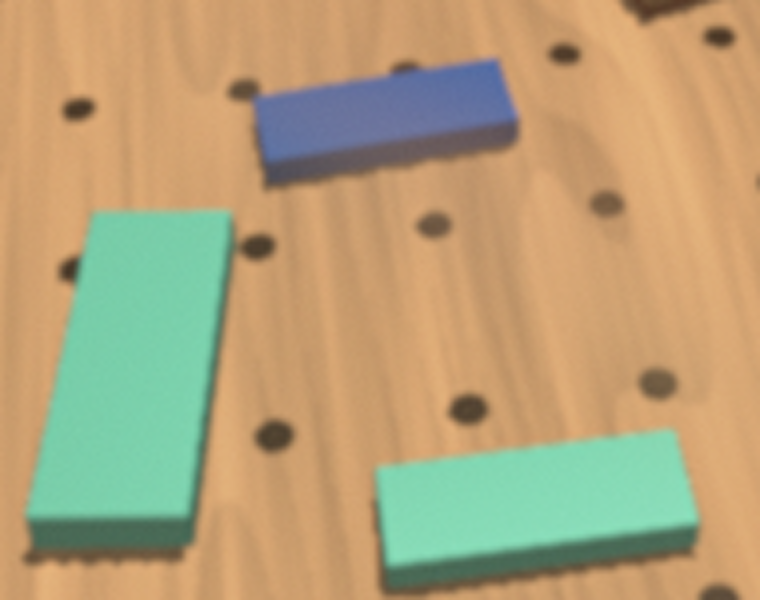

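View pics/c_bolt_t.png

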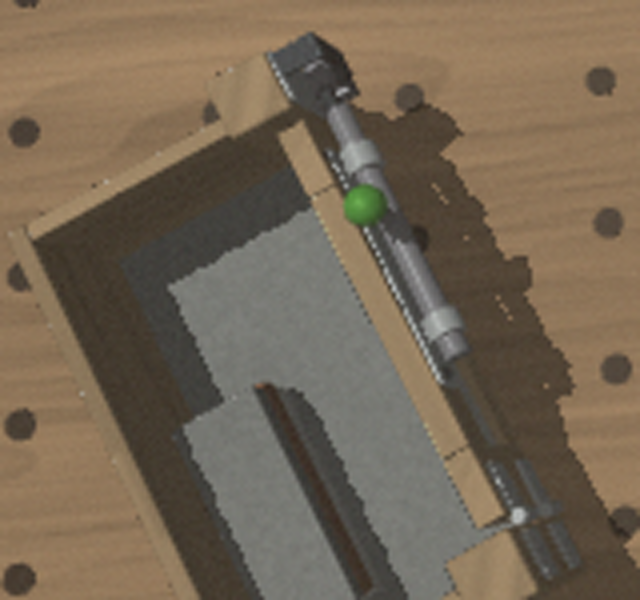

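View pics/c_bolt_s.png

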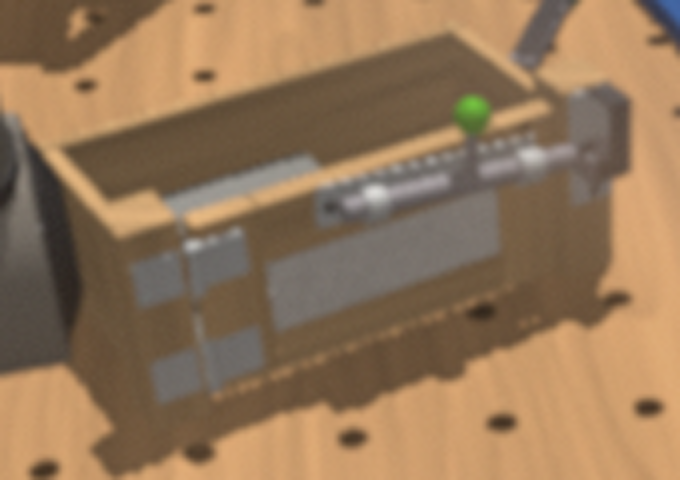

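```bash
cat >> h.py <<'E'
def fitpanel(obs,L=.145,W=.056,size=False):
    # obs: {cam: 4x2 corners order (+x,+y),(+x,-y),(-x,-y),(-x,+y) of top face}
    s=np.array([[.5,.5],[.5,-.5],[-.5,-.5],[-.5,.5]])
    def pts(p):
        l,w=(p[4],p[5]) if size else (L,W)
        q=s*[l,w]; c,n=np.cos(p[3]),np.sin(p[3])
        return np.c_[p[0]+c*q[:,0]-n*q[:,1],p[1]+n*q[:,0]+c*q[:,1],np.full(4,p[2])]
    f=lambda p:np.concatenate([(proj(n,pts(p))-np.array(o)).ravel() for n,o in obs.items()])
    s0=onplane('top',np.mean(obs['top'],0),.02)[0] if 'top' in obs else onplane('side',np.mean(obs['side'],0),.02)[0]
    r_=least_squares(f,[s0[0],s0[1],.02,0]+([L,W] if size else []),loss='soft_l1')
    return r_.x,r_.fun
E
python3 - <<'E'
from h import *
T=lambda a:np.array(a)/4+[270,210]-.375
S=lambda a:np.array(a)/4+[180,240]-.375
m={'top':T([(493,64),(576,57),(603,270),(520,276)]),'side':S([(677,430),(698,524),(386,567),(377,467)])}
b={'top':T([(80,160),(161,149),(195,365),(114,377)]),'side':S([(498,60),(516,122),(268,162),(255,98)])}
for o in(m,b):
    for k in (o,{'top':o['top']},{'side':o['side']}):
      p,f=fitpanel(k); print(np.round(p,4),np.round(f,1))
    p,f=fitpanel(o,size=True); print(np.round(p,4))
C=lambda a,x,y:np.array(a)/4+[x,y]-.375
kn,_=tri({'top':C((365,205),85,220),'side':C((472,115),150,120)}); print('knob',kn,_)
# posts tops z=.15, leaf top .14
for n,uv in {'hpost_in':(446,574)}.items(): pass
print('side hinge',tri({'top':C((518,515),85,220),'side':C((192,243),150,120)}))
print('stile', onplane('top',C((333,190),85,220),.14),'leaf outer corners', onplane('top',C([(303,122),(501,517),(281,135),(476,527)],85,220),.14))
E
```

```text
[ 0.4984 -0.3259  0.0167 -0.0156] [-0.  -0.9 -0.  -0.7  0.1 -0.1 -0.5  0.1 -0.5 -0.3  0.6  0.5 -0.3  0.2
 -0.9 -0. ]
[ 4.998e-01 -3.301e-01 -4.000e-04 -1.050e-02] [ 0.2 -0.1 -0.1  0.1  0.1 -0.1 -0.1  0.1]
[ 0.4998 -0.3202  0.009  -0.0186] [-0.6 -0.1  0.4  0.5  0.3 -0.2 -0.2 -0.1]
[ 0.4982 -0.3261  0.017  -0.0151  0.1434  0.0548]
[ 0.4595 -0.0501  0.016   0.0638] [-0.4 -0.3  0.3 -0.8  0.4 -0.1 -0.8  0.3  0.  -0.2  0.9  0.2 -0.9  0.5
 -0.8 -0.1]
[ 0.4609 -0.0503 -0.002   0.0654] [-0.1  0.4  0.3 -0.1  0.3 -0.3 -0.5  0.1]
[ 0.4613 -0.0308 -0.0014  0.061 ] [-0.4  0.1  0.3  0.1 -0.1  0.   0.1 -0.2]
[ 0.4594 -0.0505  0.0165  0.0641  0.1425  0.0536]
knob [0.47763836 0.23709575 0.16302501] [-0.00517217 -0.04721698 -0.05169015  0.01271977]
side hinge (array([0.29819992, 0.16551885, 0.13109066]), array([-0.02296564, -0.11811092, -0.12716775,  0.02108821]))
stile [[0.49156991 0.26230103 0.14      ]] leaf outer corners [[0.53342193 0.27884321 0.14      ]
 [0.29797094 0.17303262 0.14      ]
 [0.52685178 0.29180427 0.14      ]
 [0.29383942 0.18719219 0.14      ]]
```

```bash
python3 - <<'E'
from h import *
print('flask',onplane('top',(391,152),.185),onplane('side',(428,268),.185))
print('tumbler',onplane('top',(312,149),.157),onplane('side',(412,222),.157))
print('block',onplane('top',(253,202),.032))
print('dirt start->', )
o=r.get_obs();R=np.array(o['orientation'])
for t in ([.4984,-.3259,.12],[.4984,-.3259,.002]):
  print(R.T@(np.array(t)-o['ee_pos'])*100)
E
```

```text
flask [[ 0.71014816 -0.28207742  0.185     ]] [[ 0.71139269 -0.28222989  0.185     ]]
tumbler [[ 0.7462576  -0.09799908  0.157     ]] [[ 0.74276222 -0.11407613  0.157     ]]
block [[0.66347106 0.06747676 0.032     ]]
dirt start->
[38.12076837 -6.7113284  11.08538354]
[38.11860941 -6.69566318 22.88537295]
```

```bash
python3 -m creep '[[5,-0.9,1.5,0,0,0.05,-1],[10,-1.8,3,0,0,0.1,-1],[15,-2.7,5,0,0,0.15,-1],[20,-3.5,7,0,0,0.2,-1],[25,-4.4,9,0,0,0.25,-1],[30,-5.3,11,0,0,0.312,-1],[35,-6.2,12,0,0,0.312,-1],[38.1,-6.7,13,0,0,0.312,-1]]' 30; python3 -m creep '[[0,0,0,0,0,0,-1],[0,0,0,0,0,0,-1]]'
```

```text
t: 1.1
ee_pos: [0.4999, -0.3243, 0.0998]
orientation: [[1.0, -0.013, -0.001], [-0.013, -1.0, 0.002], [-0.001, -0.002, -1.0]]
contact_force: [1.0, -1.1, -0.4]
finger_gap: 0.0851
t: 1.35
ee_pos: [0.4993, -0.3243, 0.0996]
orientation: [[1.0, -0.013, -0.002], [-0.013, -1.0, 0.003], [-0.002, -0.003, -1.0]]
contact_force: [0.3, -0.6, 0.7]
finger_gap: 0.0853
```

```bash
python3 -m creep '[[-0.05,0.15,3,0,0,0.003,-1],[-0.1,0.15,6,0,0,0.003,-1],[-0.1,0.15,8,0,0,0.003,-1],[-0.1,0.15,9,0,0,0.003,-1],[-0.1,0.15,9.7,0,0,0.003,-1],[-0.1,0.15,9.7,0,0,0.003,-1]]'
python3 - <<'E'
from h import *
for n,b in (('side',(240,300,400,420)),('top',(360,200,460,300))):
    im=r.read_camera(n)[...,::-1]; x0,y0,x1,y1=b
    cv2.imwrite(f'pics/g1{n}.png',cv2.resize(im[y0:y1,x0:x1],None,fx=4,fy=4,interpolation=cv2.INTER_CUBIC))
E
```

```text
t: 2.1
ee_pos: [0.498, -0.3259, 0.0028]
orientation: [[1.0, -0.017, -0.002], [-0.017, -1.0, 0.002], [-0.002, -0.002, -1.0]]
contact_force: [-0.3, 0.2, -0.5]
finger_gap: 0.0857
```

View pics/g1side.png

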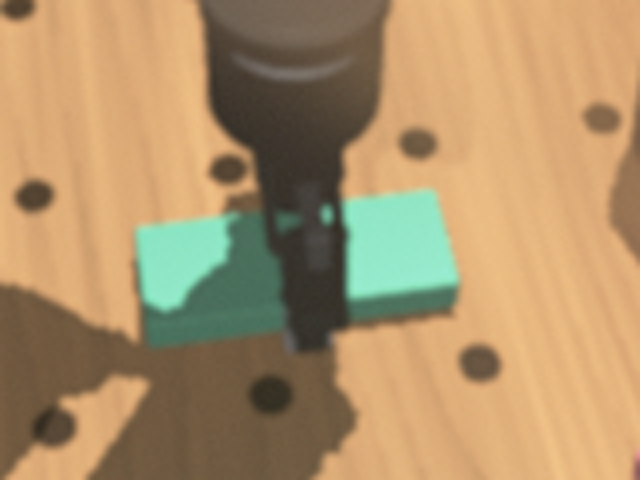

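```bash
python3 -m creep '[[0,0,0,0,0,0,0],[0,0,0,0,0,0,0.2],[0,0,0,0,0,0,0.5],[0,0,0,0,0,0,0.5],[0,0,0,0,0,0,0.5],[0,0,0,0,0,0,0.5],[0,0,-2,0,0,0,0.5],[0,0,-6,0,0,0,0.5]]' 35
```

```text
t: 3.2
ee_pos: [0.4972, -0.325, 0.0619]
orientation: [[1.0, -0.016, -0.005], [-0.016, -1.0, 0.005], [-0.005, -0.005, -1.0]]
contact_force: [-0.0, -0.6, -0.6]
finger_gap: 0.0548
```

```bash
python3 -m creep '[[-0.6,-4,0,0,0,-0.02,0.5],[-1.2,-9,0,0,0,-0.04,0.5],[-1.9,-14,0,0,0,-0.06,0.5],[-2.6,-19,0,0,0,-0.08,0.5],[-3.6,-24,0,0,0,-0.08,0.5],[-4.2,-27.4,0,0,0,-0.08,0.5],[-4.2,-27.4,0,0,0,-0.08,0.5],[-4.2,-27.4,0,0,0,-0.08,0.5]]'
python3 - <<'E'
from h import *
for n,b in (('side',(210,200,360,300)),('top',(240,200,380,330))):
    im=r.read_camera(n)[...,::-1]; x0,y0,x1,y1=b
    cv2.imwrite(f'pics/g2{n}.png',cv2.resize(im[y0:y1,x0:x1],None,fx=5 if n=='side' else 4,fy=5 if n=='side' else 4,interpolation=cv2.INTER_CUBIC))
E
```

```text
t: 4.2
ee_pos: [0.4601, -0.0508, 0.0635]
orientation: [[0.998, 0.064, -0.004], [0.064, -0.998, 0.005], [-0.004, -0.005, -1.0]]
contact_force: [0.3, -0.2, -2.2]
finger_gap: 0.0549
```

View pics/g2side.png

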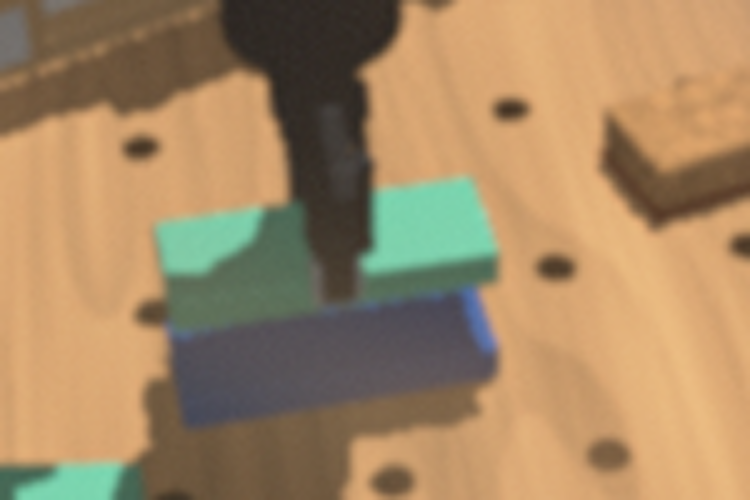

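View pics/g2top.png

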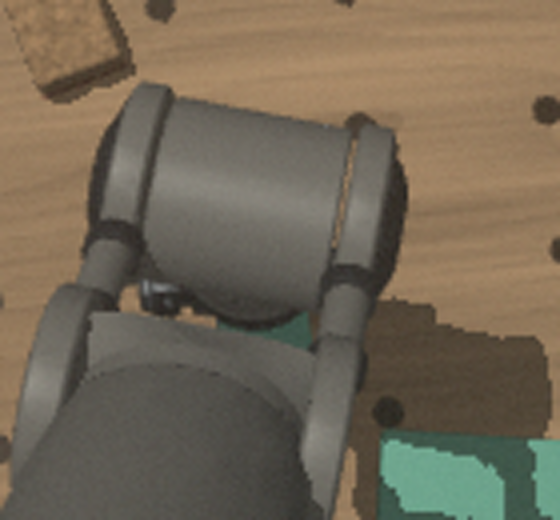

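```bash
python3 - <<'E'
from h import *
S=lambda a:np.array(a)/4+[180,240]-.375
T=lambda a:np.array(a)/4+[270,210]-.375
def q(n,o,z):
    P=onplane(n,o,z)[:,:2]; c=P.mean(0); e=P[0]-P[3]+P[1]-P[2]; w=P[0]-P[1]+P[3]-P[2]
    return np.round([*c,np.arctan2(e[1],e[0]),np.linalg.norm(e)/2,np.linalg.norm(w)/2],4)
print('mint0 s',q('side',S([(677,430),(698,524),(386,567),(377,467)]),.019),'t',q('top',T([(493,64),(576,57),(603,270),(520,276)]),.019))
print('blue0 s',q('side',S([(498,60),(516,122),(268,162),(255,98)]),.019),'t',q('top',T([(80,160),(161,149),(195,365),(114,377)]),.019))
H=np.array([(470,178),(495,255),(167,277),(156,224)])
H[2]=(168,301)
H=H/5+[210,200]-.4
print(H)
for z in(.078,.08,.082):print(q('side',H,z))
E
```

```text
mint0 s [ 0.4986 -0.3275 -0.0138  0.1434  0.0545] t [ 0.4968 -0.3255 -0.0102  0.1425  0.0552]
blue0 s [ 0.4597 -0.0531  0.064   0.1414  0.0541] t [ 0.4585 -0.0505  0.068   0.1431  0.0532]
[[303.6 235.2]
 [308.6 250.6]
 [243.2 259.8]
 [240.8 244.4]]
[ 0.4589 -0.0533  0.0524  0.1423  0.0535]
[ 0.4587 -0.0556  0.0524  0.1419  0.0534]
[ 0.4585 -0.058   0.0524  0.1415  0.0532]
```

```bash
python3 -m creep '[[0,0,1.5,0,0,0,0.5],[0,0,3,0,0,0,0.5],[0,0,3.6,0,0,0,0.5],[0,0,3.7,0,0,0,0.5],[0,0,3.7,0,0,0,0.5]]'
cat > v.py <<'E'
from h import *
import sys
tag=sys.argv[1];n=sys.argv[2];x0,y0,x1,y1=map(int,sys.argv[3:7]);k=float(sys.argv[7])
im=r.read_camera(n)[...,::-1]
cv2.imwrite(f'pics/{tag}.png',cv2.resize(im[y0:y1,x0:x1],None,fx=k,fy=k,interpolation=cv2.INTER_CUBIC))
E
python3 v.py g3 side 230 230 330 300 8
```

```text
t: 4.92
ee_pos: [0.4602, -0.0514, 0.0267]
orientation: [[0.998, 0.062, -0.004], [0.062, -0.998, 0.005], [-0.003, -0.005, -1.0]]
contact_force: [0.1, 0.2, -1.2]
finger_gap: 0.0548
```

View pics/g3.png

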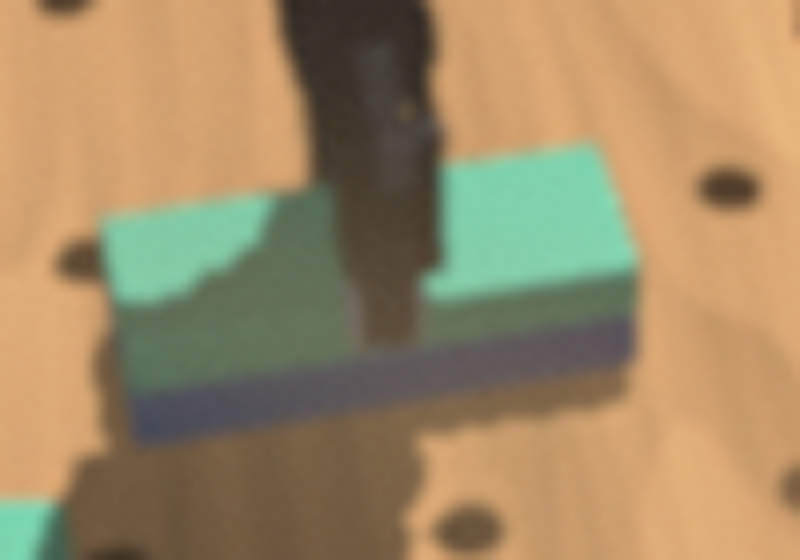

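```bash
cat >> h.py <<'E'
def corners(x,y,yaw,z,L=.145,W=.056):
    s=np.array([[.5,.5],[.5,-.5],[-.5,-.5],[-.5,.5]])*[L,W]; c,n=np.cos(yaw),np.sin(yaw)
    return np.c_[x+c*s[:,0]-n*s[:,1],y+n*s[:,0]+c*s[:,1],np.full(4,z)]
E
python3 - <<'E'
from h import *
f=lambda P:np.round((proj('side',P)-[230,230]+.4375)*8).tolist()
for y in (-.0531,-.0505): print(f(corners(.4597,y,.064,.043,.142,.0545)),f(corners(.4597,y,.064,.0,.142,.0545)))
E
```

```text
[[593.0, 138.0], [636.0, 261.0], [127.0, 342.0], [102.0, 213.0]] [[595.0, 249.0], [637.0, 373.0], [140.0, 455.0], [116.0, 325.0]]
[[592.0, 132.0], [635.0, 255.0], [127.0, 335.0], [102.0, 207.0]] [[594.0, 243.0], [635.0, 367.0], [140.0, 448.0], [115.0, 319.0]]
```

```bash
python3 -m creep '[[0,0,0.1,0,0,0,0.5],[0,0,0.2,0,0,0,0.5],[0,0,0.2,0,0,0,0.5]]';python3 -m creep '[[0,0,0.1,0,0,0,0.5],[0,0,0.15,0,0,0,0.5],[0,0,0.15,0,0,0,0.5]]'
```

```text
t: 5.35
ee_pos: [0.4603, -0.0513, 0.0248]
orientation: [[0.998, 0.063, -0.003], [0.063, -0.998, 0.004], [-0.003, -0.005, -1.0]]
contact_force: [-0.7, -0.1, -2.1]
finger_gap: 0.0552
t: 5.72
ee_pos: [0.4602, -0.0513, 0.0233]
orientation: [[0.998, 0.063, -0.004], [0.063, -0.998, 0.005], [-0.003, -0.005, -1.0]]
contact_force: [0.2, 0.2, -1.9]
finger_gap: 0.0555
```

```bash
python3 -m creep '[[0,0,0.1,0,0,0,0.5],[0,0,0.15,0,0,0,0.5],[0,0,0.15,0,0,0,0.5]]';python3 v.py g4 side 230 230 330 300 8
python3 - <<'E'
import cv2,numpy as np
s0=cv2.imread('pics/side0.png').astype(int)
g=cv2.imread('pics/g4.png')
s=cv2.resize(g,(100,70),interpolation=cv2.INTER_AREA).astype(int)
for c in (290,300,305): 
  print(c,'old'); print([tuple(s0[y,c]) for y in range(250,284)])
  print('new'); print([tuple(s[y-230,c-230]) for y in range(250,284)])
E
```

```text
t: 6.1
ee_pos: [0.4603, -0.0513, 0.023]
orientation: [[0.998, 0.063, -0.003], [0.063, -0.998, 0.004], [-0.003, -0.004, -1.0]]
contact_force: [-4.8, 1.2, 13.2]
finger_gap: 0.0549
290 old
[(np.int64(107), np.int64(153), np.int64(200)), (np.int64(106), np.int64(151), np.int64(198)), (np.int64(105), np.int64(150), np.int64(197)), (np.int64(104), np.int64(150), np.int64(196)), (np.int64(104), np.int64(149), np.int64(196)), (np.int64(114), np.int64(146), np.int64(187)), (np.int64(135), np.int64(133), np.int64(157)), (np.int64(155), np.int64(117), np.int64(115)), (np.int64(161), np.int64(110), np.int64(92)), (np.int64(162), np.int64(111), np.int64(91)), (np.int64(160), np.int64(111), np.int64(92)), (np.int64(160), np.int64(112), np.int64(95)), (np.int64(160), np.int64(110), np.int64(95)), (np.int64(160), np.int64(111), np.int64(97)), (np.int64(161), np.int64(113), np.int64(98)), (np.int64(159), np.int64(113), np.int64(99)), (np.int64(159), np.int64(113), np.int64(101)), (np.int64(159), np.int64(114), np.int64(103)), (np.int64(160), np.int64(115), np.int64(104)), (np.int64(158), np.int64(115
[... 7852 characters left out ...]
12), np.int64(96)), (np.int64(88), np.int64(111), np.int64(96)), (np.int64(90), np.int64(104), np.int64(97)), (np.int64(89), np.int64(92), np.int64(94)), (np.int64(88), np.int64(85), np.int64(92)), (np.int64(90), np.int64(86), np.int64(95)), (np.int64(91), np.int64(88), np.int64(97)), (np.int64(88), np.int64(90), np.int64(104)), (np.int64(82), np.int64(97), np.int64(117)), (np.int64(76), np.int64(103), np.int64(128)), (np.int64(75), np.int64(104), np.int64(132)), (np.int64(81), np.int64(116), np.int64(148)), (np.int64(98), np.int64(139), np.int64(179)), (np.int64(111), np.int64(158), np.int64(204)), (np.int64(115), np.int64(165), np.int64(212)), (np.int64(115), np.int64(163), np.int64(210))]
```

View pics/g4.png

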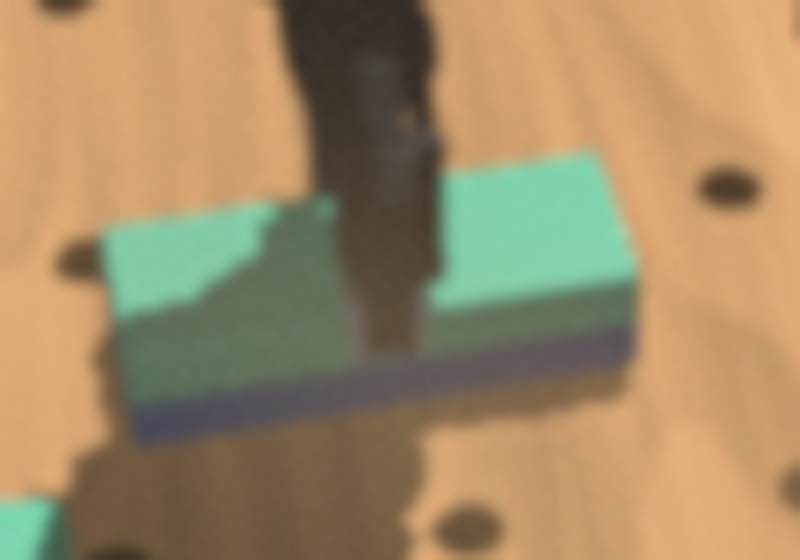

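```bash
python3 -m creep '[[0,0,-0.02,0,0,0,0.5],[0,0,-0.02,0,0,0,0],[0,0,-0.02,0,0,0,-0.5],[0,0,-0.02,0,0,0,-1],[0,0,-0.02,0,0,0,-1],[0,0,-2,0,0,0,-1],[0,0,-7,0,0,0,-1],[0,0,-12,0,0,0,-1]]';python3 v.py g5 side 230 230 330 300 8
```

```text
t: 7.15
ee_pos: [0.4603, -0.0517, 0.1441]
orientation: [[0.998, 0.063, -0.004], [0.063, -0.998, 0.004], [-0.004, -0.005, -1.0]]
contact_force: [0.9, -0.5, -0.6]
finger_gap: 0.0854
```

View pics/g5.png

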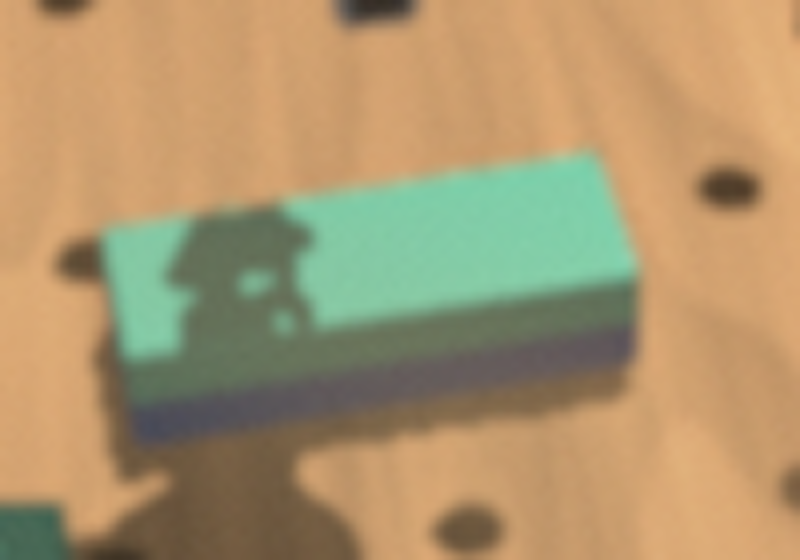

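```bash
python3 -m creep '[[0.4,-2,-3,0,0,-0.17,-1],[0.9,-6,-6,0,0,-0.34,-1],[1.3,-10,-8,0,0,-0.51,-1],[1.8,-14,-8,0,0,-0.68,-1],[2.2,-18,-8,0,0,-0.85,-1],[2.7,-22,-8,0,0,-1.02,-1],[3.1,-26,-8,0,0,-1.19,-1],[3.5,-28.7,-8,0,0,-1.36,-1]]'
python3 -m creep '[[0,0,0,0,0,-0.17,-1],[0,0,0,0,0,-0.34,-1],[0,0,0,0,0,-0.51,-1],[0,0,0,0,0,-0.55,-1],[0,0,0,0,0,-0.55,-1]]'
python3 - <<'E'
from h import *
o=r.get_obs();R=np.array(o['orientation']);print(o['joint_pos'],np.arctan2(R[1,0],R[0,0]))
for z in (.19,.144):print(R.T@(np.array([.4776,.2371,z])-o['ee_pos'])*100)
E
python3 v.py k0s side 140 60 340 210 4;python3 v.py k0t top 0 0 640 480 1
```

```text
t: 8.2
ee_pos: [0.4796, 0.2377, 0.2305]
orientation: [[0.141, 0.99, 0.006], [0.99, -0.141, 0.002], [0.002, 0.006, -1.0]]
contact_force: [0.5, -0.4, 0.6]
finger_gap: 0.0851
t: 8.82
ee_pos: [0.4796, 0.2377, 0.2302]
orientation: [[-0.397, 0.918, 0.006], [0.918, 0.397, 0.001], [-0.001, 0.006, -1.0]]
contact_force: [0.3, 0.5, -0.5]
finger_gap: 0.0858
[ 3.17190293e-01  3.58241560e-01  1.50316081e+00 -5.53731231e-04
  1.27407893e+00 -9.11847963e-02] 1.9793284242620082
[ 0.03048637 -0.22642621  4.01382916]
[ 0.03547641 -0.25419904  8.61374261]
```

View pics/k0s.png

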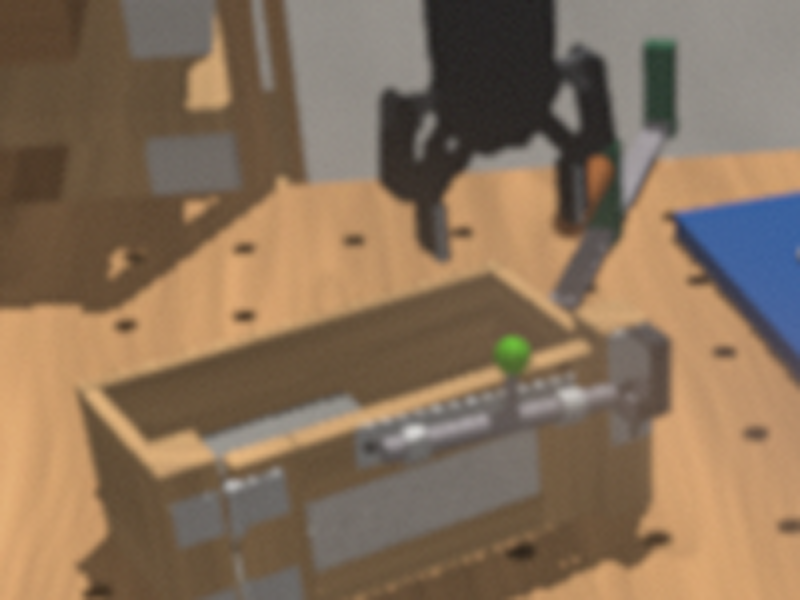

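View pics/k0t.png

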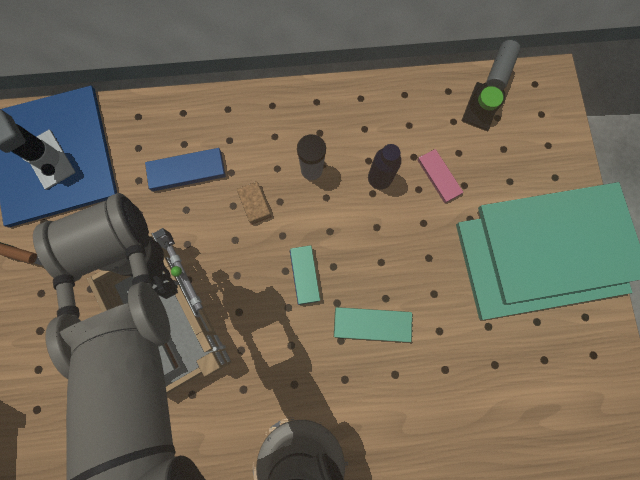

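```bash
python3 v.py k1t top 80 180 200 270 6; python3 v.py p1t top 270 230 340 320 6; python3 - <<'E'
from h import *
o=r.get_obs();p=o['ee_pos']
print((proj('side',p)-[140,60])*4,proj('top',p),(proj('top',p)-[80,180])*6)
E
```

```text
[[507.23270204 255.30529305]] [[165.81705373 265.94701543]] [[514.90232235 515.68209257]]
```

View pics/k1t.png

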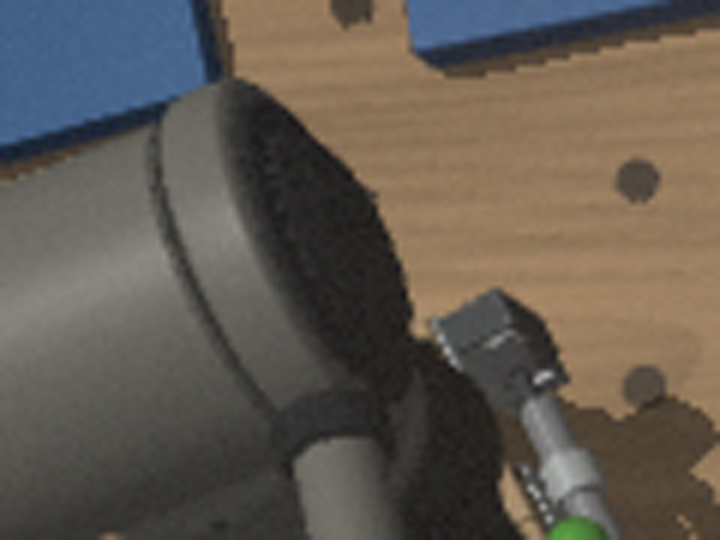

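View pics/p1t.png

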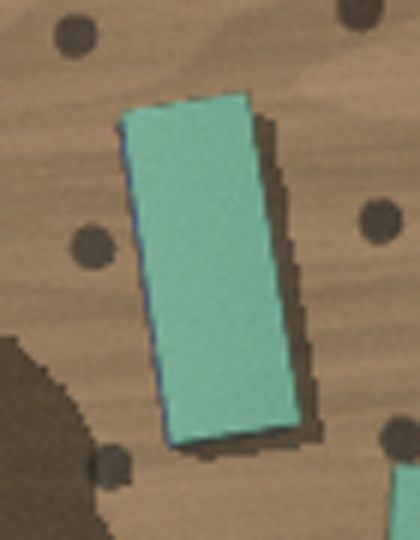

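```bash
cat > pf.py <<'E'
from h import *
def quad(im,pred):
    # subpixel quad of the top face via colour segmentation
    hsv=cv2.cvtColor(im,cv2.COLOR_BGR2HSV); m=pred(hsv).astype(np.uint8)
    n,l,s,c=cv2.connectedComponentsWithStats(m); return n,l,s,c
E
python3 - <<'E'
from h import *
def edgefit(gray,quadpts):
    # for each side sample normals, find max gradient, fit line
    q=np.array(quadpts,float); L=[]
    for i in range(4):
        a,b=q[i],q[(i+1)%4]; d=(b-a)/np.linalg.norm(b-a); n=np.array([d[1],-d[0]])
        if np.dot(n,q.mean(0)-a)>0:n=-n
        P=[]
        for t in np.linspace(.15,.85,25):
            c=a+t*(b-a); ss=np.arange(-4,4.01,.1)
            pts=(c+ss[:,None]*n).astype(np.float32)
            v=cv2.remap(gray,pts[None,:,0],pts[None,:,1],cv2.INTER_CUBIC)[0]
            v=cv2.GaussianBlur(v[None],(11,1),3)[0]
            g=np.abs(np.gradient(v)); P.append(c+n*np.sum(ss*g**2)/np.sum(g**2))
        vx,vy,x0,y0=cv2.fitLine(np.array(P,np.float32),cv2.DIST_HUBER,0,.01,.01).ravel()
        L.append(np.cross([x0,y0,1],[x0+vx,y0+vy,1]))
    C=[np.cross(L[i-1],L[i]) for i in range(4)]
    return np.array([c[:2]/c[2] for c in C])
def q(n,o,z):
    P=onplane(n,o,z)[:,:2]; c=P.mean(0); e=P[0]-P[3]+P[1]-P[2]; w=P[0]-P[1]+P[3]-P[2]
    return np.round([*c,np.arctan2(e[1],e[0]),np.linalg.norm(e)/2,np.linalg.norm(w)/2],4)
t0=cv2.imread('pics/top0.png').astype(np.float32)
B=np.array([(80,160),(161,149),(195,365),(114,377)])/4+[270,210]-.375
# use (G-R)/(R-B) style chroma signals
bl=t0[...,0]-t0[...,2]
eb=edgefit(bl,B); print('blue',q('top',eb,.019))
img=r.read_camera('top')[...,::-1].astype(np.float32)
M=np.array([(122,115),(249,93),(300,424),(170,440)])/6+[270,230]-.417
gr=img[...,1]*2-img[...,2]-img[...,0]
em=edgefit(gr,M); print('mint now',q('top',em,.038))
A=np.array([(493,64),(576,57),(603,270),(520,276)])/4+[270,210]-.375
gr0=t0[...,1]*2-t0[...,2]-t0[...,0]
print('mint0',q('top',edgefit(gr0,A),.019))
cv2.imwrite('pics/top1.png',img)
E
```

```text
blue [ 0.4585 -0.0503  0.0697  0.1448  0.0558]
mint now [ 0.4591 -0.0524  0.0659  0.144   0.0551]
mint0 [ 0.4974 -0.3251 -0.0093  0.1443  0.0561][ WARN:0@1.846] global loadsave.cpp:1063 imwrite_ Unsupported depth image for selected encoder is fallbacked to CV_8U.
```

```bash
python3 -m creep '[[-3,-1.6,0,0,0,0.17,-1],[-7,-3.6,0,0,0,0.34,-1],[-11,-5.7,0,0,0,0.51,-1],[-15,-7.8,0,0,0,0.68,-1],[-19,-9.8,1,0,0,0.85,-1],[-22,-11.4,4,0,0,1.02,-1],[-24,-12.4,7,0,0,1.19,-1],[-25.74,-13.31,10,0,0,1.36,-1]]'
python3 -m creep '[[0,0,0,0,0,0.17,-1],[0,0,0,0,0,0.34,-1],[0,0,0,0,0,0.51,-1],[0,0,0,0,0,0.55,-1],[0,0,0,0,0,0.55,-1]]'
python3 - <<'E'
from h import *
o=r.get_obs();R=np.array(o['orientation']);print(np.arctan2(R[1,0],R[0,0]))
for z in (.05,.004):print(R.T@(np.array([.4597,-.0510,z])-o['ee_pos'])*100)
E
```

```text
t: 10.07
ee_pos: [0.4604, -0.0524, 0.1292]
orientation: [[0.818, 0.575, 0.007], [0.575, -0.818, 0.001], [0.007, 0.003, -1.0]]
contact_force: [0.2, -0.1, 0.2]
finger_gap: 0.0853
t: 10.7
ee_pos: [0.4605, -0.0524, 0.1292]
orientation: [[0.998, 0.063, 0.007], [0.063, -0.998, 0.001], [0.007, -0.001, -1.0]]
contact_force: [-0.2, -0.0, 0.4]
finger_gap: 0.0855
0.06275627172822314
[-0.12687589 -0.13926638  7.92232914]
[-0.1608419  -0.13601247 12.52220258]
```

```bash
python3 -m creep '[[0,-0.1,4,0,-0.007,-0.005,-1],[-0.1,-0.14,8,0,-0.007,-0.005,-1],[-0.15,-0.14,10.5,0,-0.007,-0.005,-1],[-0.15,-0.14,11.8,0,-0.007,-0.005,-1],[-0.15,-0.14,12.4,0,-0.007,-0.005,-1],[-0.15,-0.14,12.5,0,-0.007,-0.005,-1]]' 20
python3 -m creep '[[0,0,0,0,0,0,0],[0,0,0,0,0,0,0.2],[0,0,0,0,0,0,0.4],[0,0,0,0,0,0,0.4],[0,0,0,0,0,0,0.4],[0,0,0,0,0,0,0.4]]' 25
```

```text
t: 11.45
ee_pos: [0.4603, -0.0511, 0.0046]
orientation: [[0.998, 0.068, 0.001], [0.068, -0.998, 0.0], [0.001, -0.0, -1.0]]
contact_force: [0.9, 0.7, 0.1]
finger_gap: 0.0855
t: 12.2
ee_pos: [0.4608, -0.051, 0.0054]
orientation: [[0.998, 0.068, 0.003], [0.068, -0.998, 0.0], [0.003, -0.0, -1.0]]
contact_force: [-0.7, 1.2, 6.5]
finger_gap: 0.0558
```

```bash
python3 -m creep '[[0,0,0,0,0,0,0],[0,0,0,0,0,0,-0.6],[0,0,0,0,0,0,-1],[0,0,0,0,0,0,-1],[0,0,-3,0,0,0,-1],[0,0,-9,0,0,0,-1],[0,0,-15,0,0,-0.05,-1],[0,0,-20,0,0,-0.15,-1]]'
python3 - <<'E'
from h import *
o=r.get_obs();R=np.array(o['orientation']);print(np.arctan2(R[1,0],R[0,0]))
for z in (.215,):print(R.T@(np.array([.4776,.2371,z])-o['ee_pos'])*100)
E
```

```text
t: 13.2
ee_pos: [0.4602, -0.0511, 0.2078]
orientation: [[0.976, 0.219, 0.004], [0.219, -0.976, -0.0], [0.004, 0.001, -1.0]]
contact_force: [0.0, 0.1, -0.1]
finger_gap: 0.0855
0.22060484772727873
[  8.00302207 -27.74173022  -0.71713172]
```

```bash
python3 -m creep '[[1,-3,-1,0,0,-0.17,-1],[2,-6.5,-1,0,0,-0.34,-1],[3,-10,-1,0,0,-0.51,-1],[4,-14,-1,0,0,-0.68,-1],[5,-18,-1,0,0,-0.85,-1],[6,-22,-1,0,0,-1.02,-1],[7.2,-25,-1,0,0,-1.19,-1],[8,-27.74,-1,0,0,-1.36,-1]]'
python3 -m creep '[[0,0,0,0,0,-0.17,-1],[0,0,0,0,0,-0.34,-1],[0,0,0,0,0,-0.41,-1],[0,0,0,0,0,-0.412,-1]]'
python3 - <<'E'
from h import *
o=r.get_obs();R=np.array(o['orientation']);print(R.round(3),np.arctan2(R[1,0],R[0,0]))
for z in (.165,.144):print(R.T@(np.array([.4776,.2371,z])-o['ee_pos'])*100)
E
python3 v.py p2t top 270 230 340 320 6
python3 v.py p2s side 230 230 330 300 8
```

```text
t: 14.2
ee_pos: [0.4775, 0.2383, 0.2176]
orientation: [[-0.016, 1.0, 0.004], [1.0, 0.016, -0.0], [-0.0, 0.004, -1.0]]
contact_force: [-0.3, -0.4, 0.3]
finger_gap: 0.085
t: 14.7
ee_pos: [0.4773, 0.2383, 0.2175]
orientation: [[-0.415, 0.91, 0.004], [0.91, 0.415, -0.0], [-0.002, 0.003, -1.0]]
contact_force: [0.1, -0.3, -0.4]
finger_gap: 0.0857
[[-0.415  0.91   0.004]
 [ 0.91   0.415 -0.   ]
 [-0.002  0.003 -1.   ]] 1.9982252524983335
[-0.10999934 -0.04009296  5.24819734]
[-0.10588652 -0.04669808  7.34818292]
```

View pics/p2t.png

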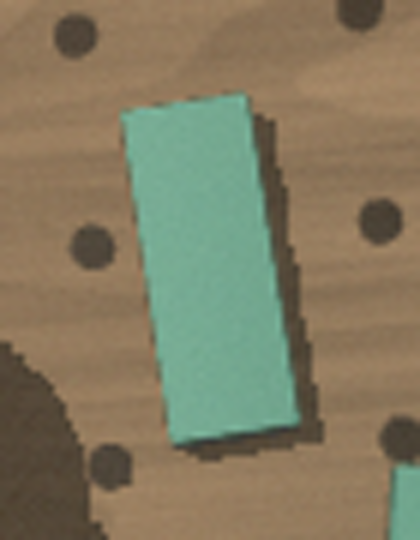

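View pics/p2s.png

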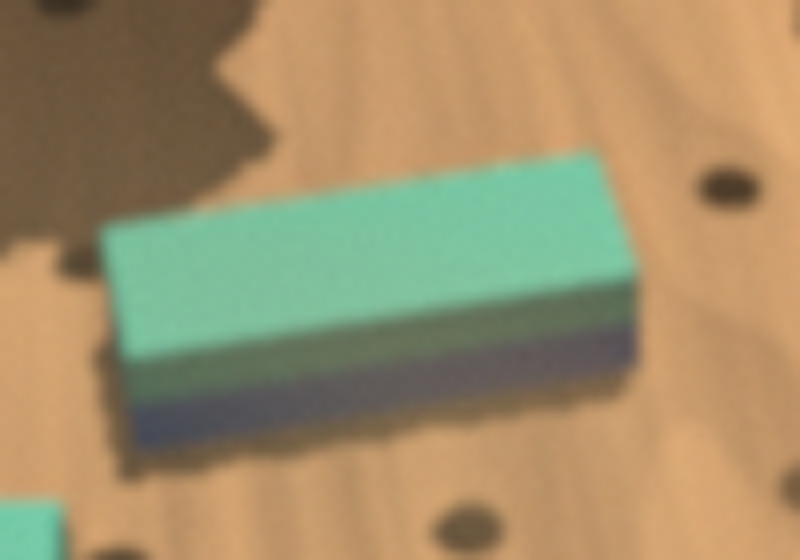

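```bash
python3 -m creep '[[-0.1,-0.05,2.5,0,0,0,-1],[-0.11,-0.05,5,0,0,0,-1],[-0.11,-0.05,6.5,0,0,0,-1],[-0.11,-0.05,7.3,0,0,0,-1],[-0.11,-0.05,7.3,0,0,0,-1]]'
python3 v.py k2s side 190 90 330 195 5
```

```text
t: 15.42
ee_pos: [0.4777, 0.237, 0.1445]
orientation: [[-0.413, 0.911, 0.004], [0.911, 0.413, -0.001], [-0.002, 0.003, -1.0]]
contact_force: [0.1, 1.0, 0.9]
finger_gap: 0.0852
```

View pics/k2s.png

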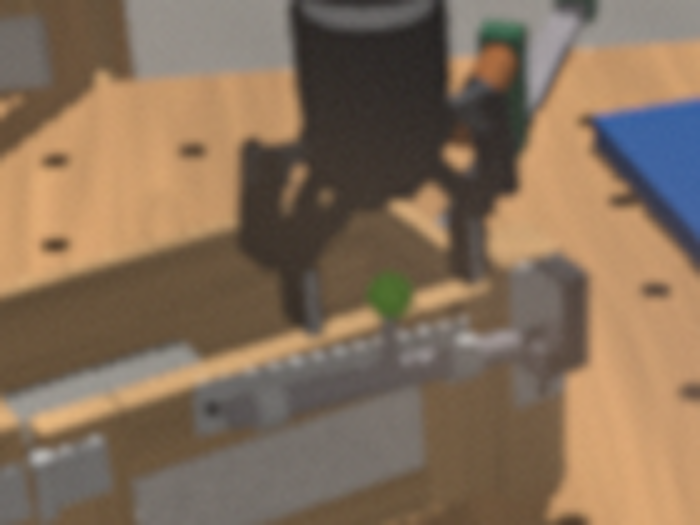

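```bash
python3 -m creep '[[0,0,0,0,0,0,0],[0,0,0,0,0,0,0.5],[0,0,0,0,0,0,1],[0,0,0,0,0,0,1],[0,0,0,0,0,0,1],[0,0,0,0,0,0,1]]' 40
python3 v.py k3s side 190 90 330 195 5
```

```text
t: 16.23
ee_pos: [0.4782, 0.2373, 0.1454]
orientation: [[-0.414, 0.91, 0.005], [0.91, 0.414, 0.0], [-0.002, 0.005, -1.0]]
contact_force: [0.0, 0.2, 5.6]
finger_gap: 0.0215
```

View pics/k3s.png

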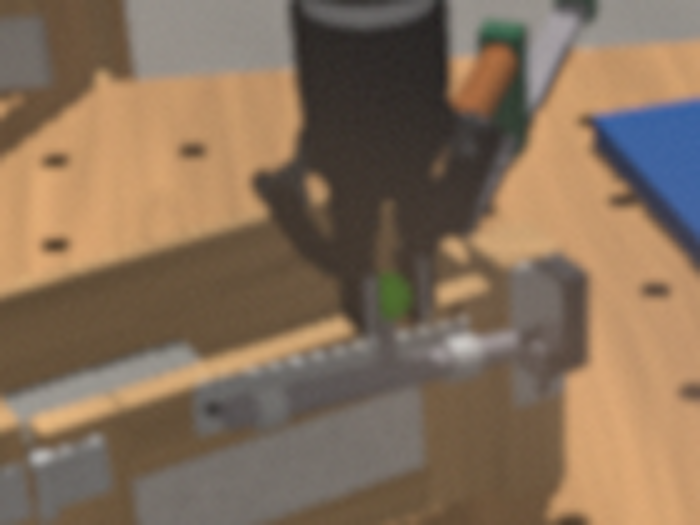

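```bash
python3 -m creep '[[0,-0.1,-0.25,0,0,0,1],[0,-0.2,-0.5,0,0,0,1],[0,-0.35,-0.8,0,0,0,1],[0,-0.45,-1.05,0,0,0,1],[0,-0.45,-1.05,0,0,0,1],[0,-0.45,-1.05,0,0,0,1]]' 40
python3 v.py k4s side 190 90 330 195 5
```

```text
t: 17.02
ee_pos: [0.4737, 0.2353, 0.1558]
orientation: [[-0.414, 0.91, 0.004], [0.91, 0.414, -0.0], [-0.002, 0.004, -1.0]]
contact_force: [-0.7, 0.1, -6.7]
finger_gap: 0.0217
```

View pics/k4s.png

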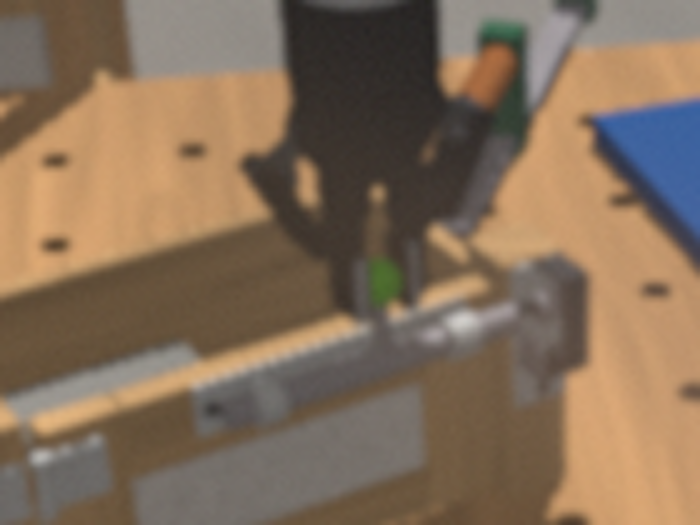

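```bash
python3 -m creep '[[0,-0.3,0,0,0,0,1],[0,-0.6,0,0,0,0,1],[0,-0.9,0,0,0,0,1],[0,-1.2,0,0,0,0,1]]'
```

```text
t: 17.58
ee_pos: [0.4628, 0.2302, 0.1558]
orientation: [[-0.414, 0.91, 0.005], [0.91, 0.414, -0.0], [-0.002, 0.004, -1.0]]
contact_force: [2.3, -0.4, -5.4]
finger_gap: 0.0217
```

```bash
python3 -m creep '[[0,-0.3,0,0,0,0,1],[0,-0.6,0,0,0,0,1],[0,-0.9,0.03,0,0,0,1],[0,-1.2,0.05,0,0,0,1],[0,-1.2,0.05,0,0,0,1]]'
```

```text
t: 18.2
ee_pos: [0.4514, 0.225, 0.1552]
orientation: [[-0.414, 0.91, 0.004], [0.91, 0.414, -0.0], [-0.002, 0.004, -1.0]]
contact_force: [1.0, -1.8, -5.2]
finger_gap: 0.0215
```

```bash
python3 -m creep '[[0,-0.3,0.02,0,0,0,1],[0,-0.6,0.05,0,0,0,1],[0,-0.9,0.05,0,0,0,1],[0,-1.2,0.05,0,0,0,1],[0,-1.3,0.05,0,0,0,1],[0,-1.3,0.05,0,0,0,1]]'
python3 v.py k5s side 190 90 330 195 5
```

```text
t: 18.95
ee_pos: [0.4395, 0.2196, 0.1547]
orientation: [[-0.414, 0.91, 0.004], [0.91, 0.414, -0.001], [-0.002, 0.003, -1.0]]
contact_force: [1.7, -1.0, -3.5]
finger_gap: 0.0208
```

View pics/k5s.png

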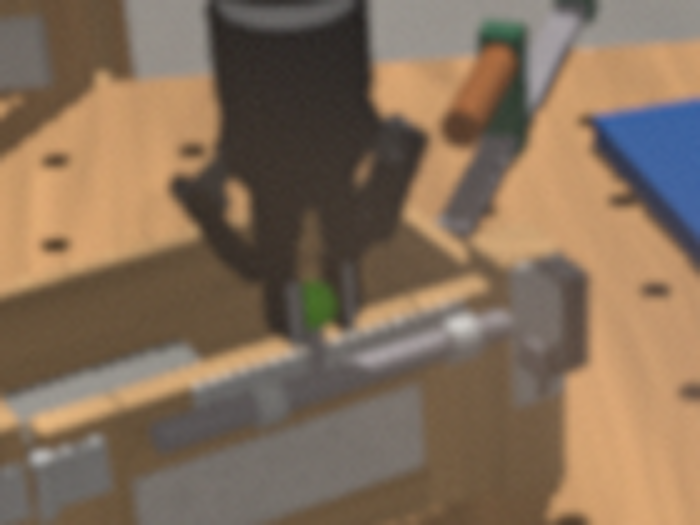

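```bash
cat > arc.py <<'E'
from h import *
import sys
o=r.get_obs();R=np.array(o['orientation']);p=np.array(o['ee_pos']);H=np.array([.297,.167])
v=p[:2]-H;print(np.linalg.norm(v),np.arctan2(v[1],v[0]))
for a in np.arange(.06,.45,.06):
    c,s=np.cos(-a),np.sin(-a); q=H+[c*v[0]-s*v[1],s*v[0]+c*v[1]]
    print(round(a,2),np.round(R.T@np.r_[q-p[:2],0]*100,2))
E
python3 arc.py
```

```text
0.15188987323156528 0.3534736437821522
0.06 [-0.91 -0.09  0.  ]
0.12 [-1.81 -0.24  0.  ]
0.18 [-2.69 -0.44  0.  ]
0.24 [-3.57 -0.7   0.01]
0.3 [-4.43 -1.    0.01]
0.36 [-5.27 -1.36  0.01]
0.42 [-6.08 -1.77  0.01]
```

```bash
python3 -m creep '[[-0.45,-0.04,0,0,0,0.03,1],[-0.91,-0.09,0,0,0,0.06,1],[-1.36,-0.16,0,0,0,0.09,1],[-1.81,-0.24,0,0,0,0.12,1],[-2.25,-0.34,0,0,0,0.15,1],[-2.25,-0.34,0,0,0,0.15,1]]' 50
python3 v.py k6s side 190 90 350 210 5
```

```text
t: 19.75
ee_pos: [0.4458, 0.1974, 0.1547]
orientation: [[-0.272, 0.962, 0.004], [0.962, 0.272, -0.001], [-0.002, 0.004, -1.0]]
contact_force: [-0.2, 3.4, -4.3]
finger_gap: 0.0211
```

View pics/k6s.png

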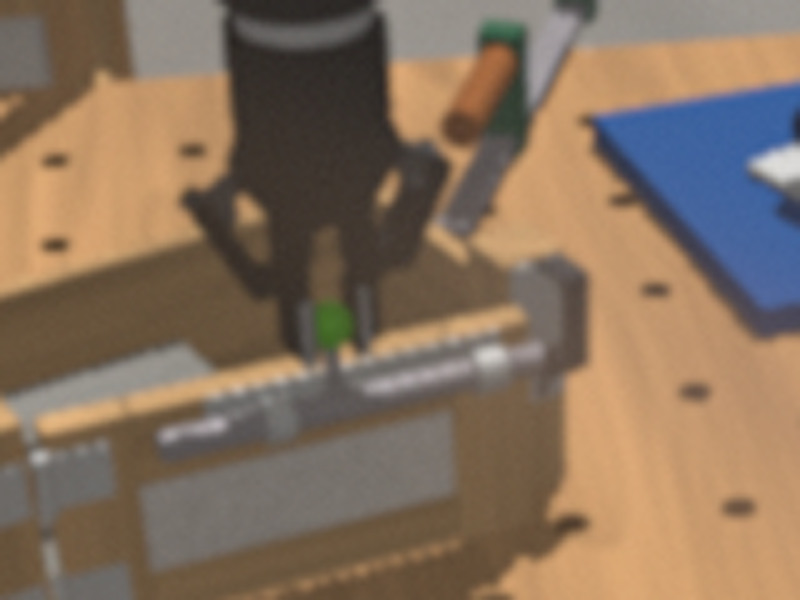

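```bash
python3 arc.py
```

```text
0.1518326901444637 0.20248008588637204
0.06 [-0.91 -0.09  0.  ]
0.12 [-1.8  -0.24  0.  ]
0.18 [-2.69 -0.44  0.  ]
0.24 [-3.57 -0.7   0.  ]
0.3 [-4.43 -1.01  0.  ]
0.36 [-5.26 -1.36  0.  ]
0.42 [-6.08 -1.77  0.  ]
```

```bash
python3 -m creep '[[-0.45,-0.04,0,0,0,0.03,1],[-0.91,-0.09,0,0,0,0.06,1],[-1.36,-0.16,0,0,0,0.09,1],[-1.81,-0.24,0,0,0,0.12,1],[-2.25,-0.34,0,0,0,0.15,1],[-2.69,-0.44,0,0,0,0.18,1],[-3.13,-0.57,0,0,0,0.21,1],[-3.5,-0.68,0,0,0,0.235,1]]' 50
python3 -m creep '[[0,0,0,0,0,0,1],[0,0,0,0,0,0,1]]'
python3 arc.py|head -1
python3 v.py k7s side 160 90 360 240 4;python3 v.py k7t top 0 0 640 480 1
```

```text
t: 20.8
ee_pos: [0.4487, 0.1619, 0.1547]
orientation: [[-0.039, 0.999, 0.004], [0.999, 0.039, -0.0], [-0.0, 0.004, -1.0]]
contact_force: [0.4, 5.9, -4.0]
finger_gap: 0.0213
t: 21.05
ee_pos: [0.4488, 0.1618, 0.1547]
orientation: [[-0.038, 0.999, 0.004], [0.999, 0.038, 0.0], [0.0, 0.004, -1.0]]
contact_force: [-0.0, 5.6, -3.4]
finger_gap: 0.021
0.1518426715240425 -0.03403367662923446
```

View pics/k7s.png

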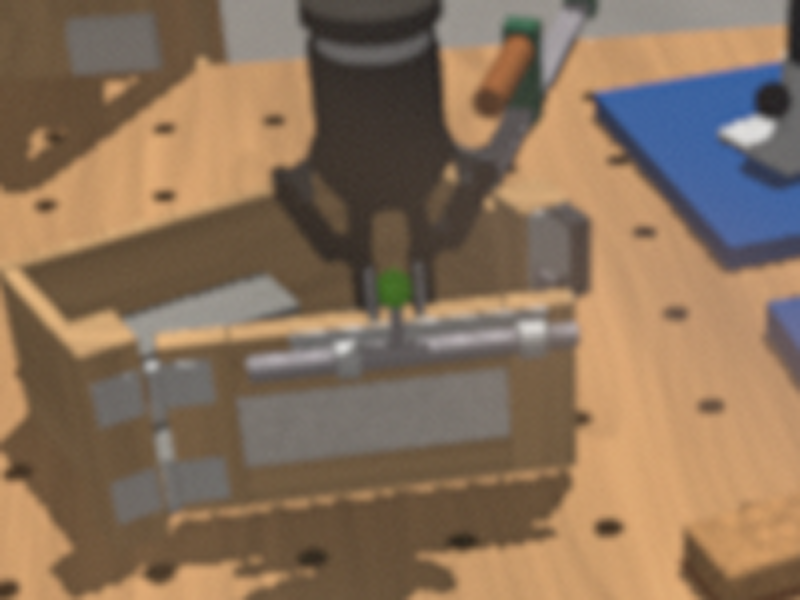

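View pics/k7t.png

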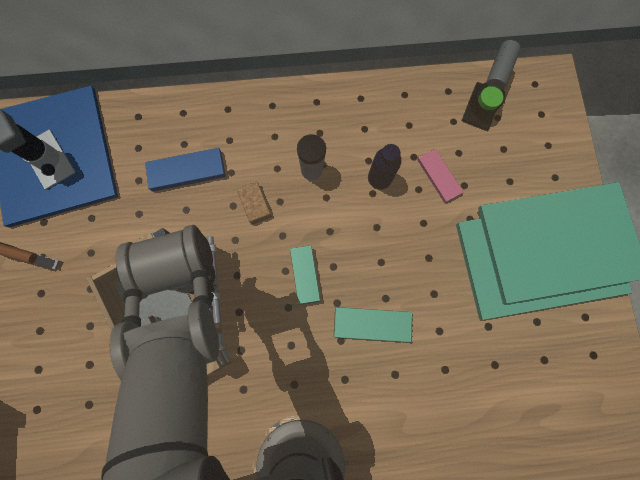

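```bash
python3 - <<'E'
from h import *
P=onplane('side',(303.6,163.2),.14)[0];print(P)
H=np.array([.297,.167])
for Q in ([.5334,.2788],):
  a=np.array(P[:2])-H;b=np.array(Q)-H
  print(np.arctan2(b[1],b[0])-np.arctan2(a[1],a[0]),np.linalg.norm(a),np.linalg.norm(a-b))
o=r.get_obs();print(o['t'],o['contact_force'],o['qvel'])
E
```

```text
[0.56246324 0.18766785 0.14      ]
0.36405672956770013 0.2662665827128291 0.095654273805873
21.15 [ 0.92898077  5.62820224 -4.31733406] [ 0.00206556 -0.00038205 -0.00096413 -0.00052544 -0.00056809 -0.00103459]
```

```bash
python3 -c "
from bench import r
print(r.finish_job(), r.get_obs()['t'])"
```

```text
the job is handed in; nothing more can be done
the job is handed in; nothing more can be done
```

The mint panel is stacked flush on the blue one, and the gate is open about 10 cm with the gripper still holding the knob. I handed the job in at about 21 s of the 51 s allowed.

- **Stacking:** I laid the small mint panel on the small blue one and let go. The top view then showed the mint panel about 2 mm off sideways. I set this right by closing the jaws lightly across both panels and opening again. Afterwards both views showed the edges flush.
- **Bolt:** I pinched the green knob, raised it about 10 mm to level the bolt, and drew it back about 38 mm, past the 30 mm needed to clear the lip. The readings I took while lifting and drawing stayed under about 7 N, so the keeper was not wrenched.
- **Gate:** The arm's own motion gives an opening of 0.39 rad. The side camera gives 0.36 rad, or 9.6 cm at the free edge. The two differ slightly, but both are close to the target. The spring pushed back on the knob with about 5.6 N, and the arm was still.

The tumbler, the flask and the sanding block were not touched and look unmoved in the last top view. No check was left failing.

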